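# Move the charged battery pack from the charger to the photometer

## Task

Take the charged battery pack off the bench charger by pressing the charger's catch pad down with the fingers, then fit the pack to the photometer: slide it home along the photometer's rail until the spring catch clicks and holds it by itself. Press and push gently, for the catches need only a light push, do not disturb the vials and the beaker, and let go at the end.

Things in the scene. Friction and masses are not known exactly. Their poses are not given: they have to be found in the camera images.
- pack: battery pack, 0.2 to 0.35 kg: grey block 66 long (x) x 44 wide (y), ribbed sides, on a black foot plate 66 x 58 x 7 mm that sticks out 7 mm beyond each side of the block; 55 tall overall. Origin: centre of the foot's underside; x points forward, the way it slides in, z up. A steel loop juts from its front. It starts latched on the charger
- pack_bar (a point): front of the crossbar of the pack's steel loop, 63 mm ahead of the pack's origin, 23 mm above its underside. The bar is a wedge 30 wide, 15 long, its underside rising forward from 12 to 20 mm; the loop juts 30 mm from the front face
- charger: black bench charger, fixed; rail along its x, packs slide in to +x. Base plate from x = -100 to +115, 92 wide, top 14 mm above the bench. Origin at bench height under a latched pack's origin. End block with plunger, tooth and pad: x = 66 to 100, 50 tall without pad; a box 112 wide, 42 tall behind it to x = 155. When the pad is pressed, the plunger pops the pack 15 to 40 mm back towards -x
- charger_lips (a point): middle of the front edge of the charger's lips, on the plate, at x = -30. From here to x = +35 lips overhang the foot plate: channel 60 wide, 8.5 high, lip tops 26.5 mm above the bench, outer faces at y = +-38. The pack cannot be lifted there. A popped pack stays unlatched and is drawn back along -x with under 3 N
- charger_open (a point): on the plate at x = -70, y = 0: with its origin here a pack is clear of the lips and can be lifted straight off. Guides 8.5 mm high flare from 60 apart at x = -30 to 76 apart at x = -58
- charger_pad (a point): centre of the top of the charger's catch pad, a ribbed grey pad 28 (x) x 34 (y) mm on the end block, 66 mm above the bench when up, at x = 83 of the charger. It goes straight down 10 mm at most, 7 mm frees the pack; that takes about 5 to 10 N
- meter: white bench photometer, fixed, body 136 wide, 52 tall (x = 118 to 218) with display and round black lid. Its rail, axes and origin are as the charger's: plate x = -100 to +115, 92 wide, 14 mm thick; pack slides in to +x. But its end block (plunger, tooth, stops, pad) is set up to 15 mm nearer or farther each time, unmeasured: a latched pack's origin lies at x = -15 to +15 mm
- meter_open (a point): on the plate at x = -70, y = 0 of the meter: with its origin here a pack rests flat on the plate just before the lips, between low guides (8.5 mm high, 76 apart at x = -58, 60 at x = -30)
- meter_lips (a point): middle of the front edge of the meter's lips, on the plate, x = -30. Lips to x = +35: channel 60 wide, 8.5 high for a foot of 58 x 7; lip tops 26.5 mm above the bench, outer faces at y = +-38
- meter_end (a point): end of the meter's lips, on the plate, x = +35. Pushing in: the spring plunger (3 to 5 N) is met 15 mm before the latched place; the tooth then raises the force to some 8 to 13 N, 3 to 6 mm before that place; then it falls, to about 6 N at the click; 3 mm past the latched place is a hard stop. Let go, the plunger pushes the pack back against the tooth
- charger_catch (a joint): how far the charger's catch is down, m: 0 up (holding), 0.010 fully pressed
- meter_catch (a joint): how far the photometer's catch is down, m: 0 up; it goes down 3 to 6 mm as the pack's crossbar rides over the tooth, and springs back to 0 at the click
- meter_plunger (a joint): how far the photometer's plunger is pushed in, m: 0 out, about 0.015 when a pack is latched, 0.018 at the hard stop
- vial_a: glass vial with black cap, standing, 26 across, 62 tall; origin at its foot
- vial_b: a second vial just like it
- beaker: glass beaker, standing, 60 across, 75 tall; origin at its foot
There are look-alikes about, which are no part of the job. Leave any orange or red look-alike of the pack alone.

How it is judged:
By the outcome, as a careful person would: the job done as asked, in the order asked, and still so for the second after the job is handed in, with the robot touching nothing.
It also fails if it takes over 72 s, if anything falls off the work surface, if the arm or the gripper's body presses on something with over 40 N, if the wrist force passes 120 N, or if a joint passes its speed limit or range.

## Robot

A 6-joint arm with a two-finger parallel gripper is mounted at the origin on the work surface. World frame = base frame: x ahead of the robot, y to its left, z up, the work surface at z = 0. Lengths are in m, angles in rad, forces in N, time in s.
With the tool pointing down it reaches from about 0.25 to 0.725 m from the base axis. Payload 9.7 kg.
Tool frame: the origin (TCP) lies on the centre line of the jaws, within the pads' length; the fingertips stand 17 mm ahead of it and the grasp point (between the pads) lies 2 mm behind it; z points along the fingers, y is the line along which they close (so a half turn about z gives the same grasp; the last joint's range is limited). The gripper opens to 85 mm and grips with 20 to 120 N. Pads are 22 mm wide; open, the fingers measure 114 mm over their backs; the gripper's body (76 mm by 85 mm) begins 54 mm behind the grasp point. The pads swing forward as they close: fully open they stand 13 mm farther back than shut.
Start: joints at [0, 0.087, 0.176, 1.66, 0, 1.571], TCP at [0.55, -0, 0.225] pointing down, gripper open.
Joint ranges: [-3.13, 3.13], [-0.85, 1.81], [-1.15, 1.24], [-2.2, 2.28], [-1.44, 1.52], [-3.14, 3.14]. Speed limits (rad/s): [2.22, 2.22, 2.57, 3.14, 3.14, 3.14].

## Interface

Orientations are given as a unit quaternion [w, x, y, z].
In Python, from station import ctrl, camera, camera_model gives the robot as it stands. The module is installed in compiled form; this text tells all that it offers.
- The arm moves only by the tool jog_arm, never from a script. Its argument "steps" is a list of rows, each a list of 4 numbers: the shift along the tool's x, y, z in m, then the turn about the tool's z in rad. In form: [[x, y, z, spin], ...]. A call has 1 to 20 rows; each row is the pose to reach, as a shift and turn from the pose commanded when the call began, along the tool's axes at that moment; what a row does not reach only later rows make up. A row lasts 1/10 s, in which the tool goes at most 50 mm and 8.59 degrees, less where a joint would pass 70% of its speed; a pose out of reach is approached as far as the arm can. A call with a gripper value outside its range is refused whole. "jaw" is the closure, from 0 (fully open) to 1 (shut), set as the call begins (left out, the last holds). The fingers move at their own pace and stop on an object; "force" is the grip in N (left out, the last holds). Time passes only in rows, so rows that repeat a pose let the fingers close. It gives the time, the measured TCP pose, the force, the opening and the grip force at its end, in the units of the state.
- ctrl.read_state(): the state, without advancing time (a new reading comes with each control period).
- camera(name): name is "scene" or "side" or "wrist"; returns the picture (400x640x3 uint8, red, green, blue); there is no depth.
- camera_model(name): a dict with "fx", "fy", "cx", "cy" (pixels), "rvec" (rotation vector, rad) and "tvec" (3), from world to camera coordinates, as OpenCV has them. Camera axes: x right, y down, z forward; pixel columns grow to the right and rows downward; lengths in m; the calibration is good to about 2 mm. The wrist camera is an equidistant fisheye: a pixel r from the principal point sees the ray r / f radians off the axis. A picture is of the moment at which its call begins: read the wrist's pose just before it. camera_model takes no time and is no camera call; for the wrist camera it gives the pose at the moment of the call.
- ctrl.hand_in(): hands the job in; it is judged then, once.
The state is a dict: "time": time; "joints": joint angles; "dq": joint speeds; "joint_efforts": joint torques, N m; "eef_pos": TCP position; "eef_rot": TCP orientation; "wrist_force": force on the tool from outside, world axes, zero at the start; "wrist_torque": the same for the moment, N m; "gripper_width": finger opening in m; "grip_force": force on a finger pad.
Only numpy, scipy, OpenCV 4.12 (cv2) and the standard library are available. Lean on these libraries where they do the work, as an engineer would, in place of code of your own. Each camera call takes 0.05 s, during which the arm holds its last target. There are 200 camera calls.

## Working session

There is one attempt and no reset: what is moved stays moved. The work goes in short steps, Python scripts to look and compute and a tool call to move; the robot and the scene stay as the last step left them, time stands still between calls to the robot, and variables do not carry over. Pictures are saved under pics/ and viewed, at most 11 in all, crops included, and the job is handed in when it is done.

Besides the shell and the picture viewer there is one more tool, called after "Emit:" as name([rows], argument=value, ...), one row to a line, values as JSON. jog_arm: Moves the arm, as the interface text tells. Its arguments: {"type":"object","properties":{"steps":{"type":"array","items":{"type":"array","items":{"type":"number"}}},"jaw":{"type":"number"},"force":{"type":"number"}},"required":["steps"]}

```bash
mkdir -p pics; cat > h.py <<'E'
import numpy as np, cv2
from station import ctrl, camera, camera_model
def save(n,im): cv2.imwrite('pics/'+n,im[:,:,::-1])
def ray(m,uv,fish=False):
    R=cv2.Rodrigues(np.array(m['rvec'],float))[0]; t=np.array(m['tvec'],float).ravel()
    x=(uv[0]-m['cx'])/m['fx']; y=(uv[1]-m['cy'])/m['fy']
    if fish:
        r=np.hypot(x,y); s=np.sin(r)/r if r>1e-9 else 1; d=np.array([x*s,y*s,np.cos(r)])
    else: d=np.array([x,y,1.])
    d=R.T@d; return -R.T@t, d/np.linalg.norm(d)
def onz(m,uv,z,fish=False):
    o,d=ray(m,uv,fish); return o+d*(z-o[2])/d[2]
def tri(rs):
    A=np.zeros((3,3));b=np.zeros(3)
    for o,d in rs:
        P=np.eye(3)-np.outer(d,d);A+=P;b+=P@o
    p=np.linalg.solve(A,b); return p,[np.linalg.norm(np.cross(p-o,d)) for o,d in rs]
E
python3 - <<'E'
from h import *
for n in ['scene','side','wrist']:
    m=camera_model(n); im=camera(n); save(n+'0.png',im)
    np.save(n+'0.npy',im); import json; print(n,{k:np.round(v,4).tolist() for k,v in m.items()})
    R=cv2.Rodrigues(np.array(m['rvec'],float))[0]; print(-R.T@np.array(m['tvec']).ravel())
    import pickle; pickle.dump(m,open(n+'0.pkl','wb'))
print(ctrl.read_state())
E
```

```text
scene {'fx': 365.6286, 'fy': 365.6286, 'cx': 320.3664, 'cy': 195.1534, 'rvec': [1.5929, 1.6685, -0.9031], 'tvec': [-0.0692, -0.2097, 1.2726]}
[1.17347076 0.12796357 0.52425932]
side {'fx': 473.6191, 'fy': 473.6191, 'cx': 323.6095, 'cy': 193.217, 'rvec': [2.3174, -0.4192, 0.1839], 'tvec': [-0.4318, 0.2376, 0.7707]}
[ 0.26500993 -0.50929017  0.71226718]
wrist {'fx': 309.7069, 'fy': 309.7069, 'cx': 321.7488, 'cy': 198.5294, 'rvec': [-2.8682, -0.0013, 0.0022], 'tvec': [-0.5488, -0.0359, 0.3775]}
[0.54939471 0.06770585 0.37227679]
{'time': 0.15, 'joints': array([-1.89949952e-05,  8.73355617e-02,  1.75348077e-01,  1.65979796e+00,
       -6.25167656e-06,  1.57079677e+00]), 'dq': array([ 0.00013347, -0.0018926 ,  0.00256591, -0.00096181, -0.00039097,
       -0.00201017]), 'joint_efforts': array([-3.04631758e-03, -5.20762289e+01,  4.65044117e+01,  1.38444663e-02,
       -2.16874664e-04, -1.82086734e-05]), 'eef_pos': array([ 5.49831262e-01, -1.22632801e-05,  2.24761312e-01]), 'eef_rot': array([-3.47499315e-04,  7.07113567e-01,  7.07099822e-01, -3.51913431e-04]), 'wrist_force': array([-1.03633506,  0.4848064 ,  0.33270904]), 'wrist_torque': array([ 0.01748284,  0.01759511, -0.0131084 ]), 'grip_force': 0.0, 'gripper_width': 0.08524781352045681}
```

View pics/scene0.png

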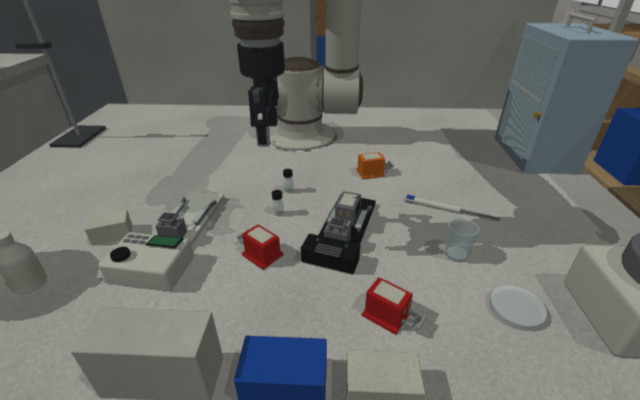

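View pics/side0.png

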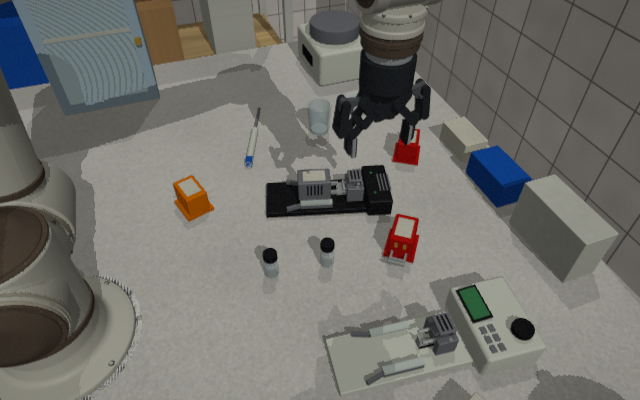

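View pics/wrist0.png

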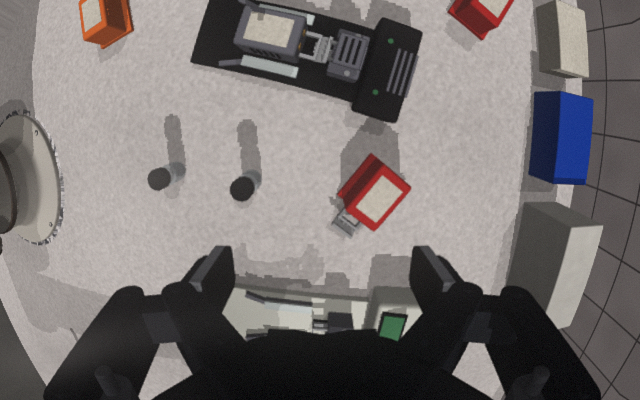

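Candidates for the pack: the grey pack on the black charger (scene 345,205; side 314,185; wrist 270,32). Look-alikes are orange (scene 371,165) and red (scene 262,246 and 388,304), and the photometer's own grey end block (side 440,335) could also be mistaken for it. I choose the grey block on the black charger. I'll check that in one close crop montage.

```bash
python3 - <<'E'
from h import *
s=np.load('side0.npy');c=np.load('scene0.npy');w=np.load('wrist0.npy')
def cr(im,x,y,wd,h): return cv2.resize(im[y:y+h,x:x+wd],(400,300),interpolation=cv2.INTER_CUBIC)
a=np.vstack([np.hstack([cr(s,260,150,140,75+30),cr(s,320,270,232,130+0)]),np.hstack([cr(w,180,0,256,130),cr(c,90,180,160,120)])])
save('m1.png',a)
E
```

```text
(no output)
```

View pics/m1.png

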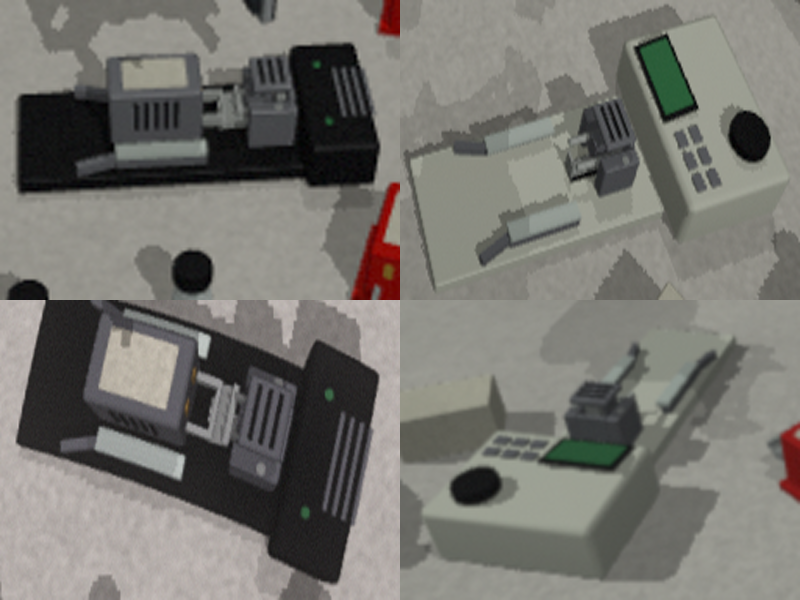

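The montage confirms the choice: the grey pack with its steel loop sits on the black charger, front facing the pad block. The meter plate is empty. Now I'll triangulate.

```bash
cat > t.py <<'E'
from h import *; import pickle
M={n:pickle.load(open(n+'0.pkl','rb')) for n in ['scene','side','wrist']}
S=lambda x,y:('side',(x/2.857+260,y/2.857+150)); T=lambda x,y:('side',((x-400)/1.724+320,y/2.308+270))
W=lambda x,y:('wrist',(x/1.5625+180,(y-300)/2.3077)); C=lambda x,y:('scene',((x-400)/2.5+90,(y-300)/2.5+180))
P={'plate-near-left':[S(18,181),W(18,442)],'pad':[S(271,73),W(267,413)],'packtop':[S(154,73),W(140,369)],
'boxNR':[S(378,140),W(335,580)],'boxFR':[S(355,45),W(377,378)],'boxFL':[S(292,46),W(316,342)],'boxNL':[S(305,147),W(270,548)],
'lipNearEnd':[S(207,141),W(187,460)],
'mplateL':[T(408,155),C(738,338)],'mlipL_end':[T(563,118),C(667,405)],'mlipR_end':[T(578,207)],'mgreenNL':[T(637,43),C(632,443)],'mpad':[T(607,125),C(593,393)]}
for k,v in P.items():
    if len(v)>1:
        p,e=tri([ray(M[n],uv,n=='wrist') for n,uv in v]); print(k,p.round(4),np.round(e,4))
g=lambda q,z:onz(M[q[0]],q[1],z,q[0]=='wrist').round(4)
print('meter side: pl+',g(T(408,155),.014),'pl-',g(T(434,281),.014),'lipLend',g(T(563,118),.0265),'lipRend',g(T(578,207),.0265),'lipL st',g(T(487,138),.0265),'lipR st',g(T(511,240),.0265))
print('body NearL',g(T(625,45),.052),'body farL',g(T(712,17),.052),'body nearR',g(T(680,205),.052),'body farR',g(T(785,180),.052))
print('body scene: ',g(C(425,515),.052),g(C(602,538),.052))
print('green box top at .042',[g(W(*a),.042) for a in [(335,580),(377,378),(316,342),(270,548)]])
E
python3 t.py
```

```text
plate-near-left [0.3912 0.1391 0.0142] [0.0007 0.0007]
pad [0.5783 0.1334 0.0634] [0.0009 0.0009]
packtop [0.4982 0.153  0.0718] [0.0003 0.0003]
boxNR [0.6276 0.0608 0.0466] [0.0018 0.0018]
boxFR [0.6588 0.1607 0.0426] [0.0019 0.0019]
boxFL [0.614  0.1745 0.0443] [0.001 0.001]
boxNL [0.5812 0.075  0.043 ] [0.0003 0.0003]
lipNearEnd [0.5248 0.1177 0.0283] [0.0001 0.0001]
mplateL [ 0.4054 -0.1543  0.0113] [0.0004 0.0004]
mlipL_end [ 0.5456 -0.1828  0.0289] [0.0049 0.0049]
mgreenNL [ 0.6299 -0.1725  0.0587] [0.0005 0.0005]
mpad [ 0.5695 -0.224   0.0628] [0.003 0.003]
meter side: pl+ [ 0.4047 -0.1552  0.014 ] pl- [ 0.3944 -0.245   0.014 ] lipLend [ 0.5489 -0.186   0.0265] lipRend [ 0.5297 -0.2491  0.0265] lipL st [ 0.4753 -0.1752  0.0265] lipR st [ 0.4644 -0.2485  0.0265]
body NearL [ 0.6221 -0.1669  0.052 ] body farL [ 0.7151 -0.1757  0.052 ] body nearR [ 0.6021 -0.288   0.052 ] body farR [ 0.6975 -0.3055  0.052 ]
body scene:  [ 0.7084 -0.298   0.052 ] [ 0.7251 -0.16    0.052 ]
green box top at .042 [array([0.6269, 0.0613, 0.042 ]), array([0.6571, 0.1614, 0.042 ]), array([0.6135, 0.1756, 0.042 ]), array([0.5816, 0.0749, 0.042 ])]
```

Emit:
jog_arm([
  [0.04,0.01,0,-0.148],
  [0.08,0.02,0,-0.296],
  [0.12,0.027,0,-0.444],
  [0.131,0.028,0,-0.592],
  [0.131,0.028,0,-0.74],
  [0.131,0.028,0,-0.888],
  [0.131,0.028,0.02,-1.036],
  [0.131,0.028,0.04,-1.184],
  [0.131,0.028,0.07,-1.28],
  [0.131,0.028,0.09,-1.28],
  [0.131,0.028,0.09,-1.28],
  [0.131,0.028,0.09,-1.28],
  [0.131,0.028,0.09,-1.28],
], jaw=1, force=30)

```text
time: 1.45
eef_pos: [0.5786, 0.1311, 0.1368]
eef_rot: [0.001, 0.145, 0.989, 0.0]
wrist_force: [0.1, 0.5, 0.0]
gripper_width: -0.0001
grip_force: 0.0
```

```bash
python3 - <<'E'
from h import *; import pickle
s=ctrl.read_state(); m=camera_model('wrist'); w=camera('wrist'); s2=camera('side'); pickle.dump((s,m,w),open('w1.pkl','wb'))
print(s['eef_pos'],s['eef_rot'],s['joints'],s['wrist_force'],s['gripper_width'])
v=cv2.resize(w,(800,500)); save('w1.png',v)
E
```

```text
[0.57857757 0.13113056 0.13684896] [8.76158378e-04 1.45012854e-01 9.89429329e-01 3.28172705e-04] [ 2.22886933e-01  1.73168676e-01  1.00488350e-01  1.49624489e+00
 -1.87664976e-05  5.13938971e-01] [0.09619572 0.48639079 0.03922893] -0.00011551358126920813
```

View pics/w1.png

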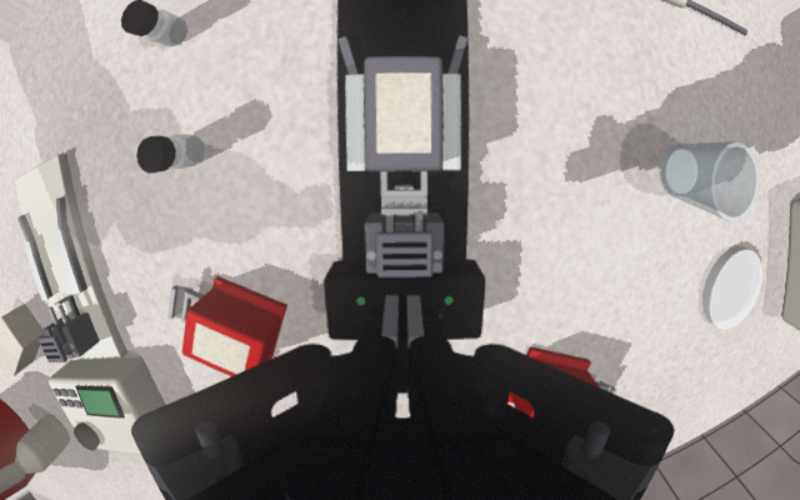

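The pad top centre is at (404,255) and the pack label centre at (404,112). Both are upright in the view, so the yaw is right.

```bash
python3 - <<'E'
from h import *; import pickle
s,m,w=pickle.load(open('w1.pkl','rb'))
f=lambda x,y,z:onz(m,(x/1.25,y/1.25),z,True)
pad=f(404,256,.066); lab=f(404,112,.069)
from t import M,S
for n,q,uv in [('pad',S(271,73),(404,256)),('label',S(154,73),(404,112))]:
    print(n,'two-view',tri([ray(M['side'],q[1]),ray(m,(uv[0]/1.25,uv[1]/1.25),True)]))
d=pad-lab; print(pad,lab,np.linalg.norm(d),np.degrees(np.arctan2(d[1],d[0])))
from scipy.spatial.transform import Rotation as Ro
q=s['eef_rot']; R=Ro.from_quat([q[1],q[2],q[3],q[0]])
print('tool shift to pad',R.inv().apply(pad-s['eef_pos']),'tool x angle',np.degrees(np.arctan2(*R.as_matrix()[[1,0],0])))
print('plate sides', f(340,190,.014),f(466,190,.014))
print('loop etc lips ends',f(362,170,.0265),f(443,170,.0265))
print('meter plate corners',f(15,180,.014),f(72,150,.014),'green',f(78,388,.052),f(113,385,.052))
E
```

```text
plate-near-left [0.3912 0.1391 0.0142] [0.0007 0.0007]
pad [0.5783 0.1334 0.0634] [0.0009 0.0009]
packtop [0.4982 0.153  0.0718] [0.0003 0.0003]
boxNR [0.6276 0.0608 0.0466] [0.0018 0.0018]
boxFR [0.6588 0.1607 0.0426] [0.0019 0.0019]
boxFL [0.614  0.1745 0.0443] [0.001 0.001]
boxNL [0.5812 0.075  0.043 ] [0.0003 0.0003]
lipNearEnd [0.5248 0.1177 0.0283] [0.0001 0.0001]
mplateL [ 0.4054 -0.1543  0.0113] [0.0004 0.0004]
mlipL_end [ 0.5456 -0.1828  0.0289] [0.0049 0.0049]
mgreenNL [ 0.6299 -0.1725  0.0587] [0.0005 0.0005]
mpad [ 0.5695 -0.224   0.0628] [0.003 0.003]
meter side: pl+ [ 0.4047 -0.1552  0.014 ] pl- [ 0.3944 -0.245   0.014 ] lipLend [ 0.5489 -0.186   0.0265] lipRend [ 0.5297 -0.2491  0.0265] lipL st [ 0.4753 -0.1752  0.0265] lipR st [ 0.4644 -0.2485  0.0265]
body NearL [ 0.6221 -0.1669  0.052 ] body farL [ 0.7151 -0.1757  0.052 ] body nearR [ 0.6021 -0.288   0.052 ] body farR [ 0.6975 -0.3055  0.052 ]
body scene:  [ 0.7084 -0.298   0.052 ] [ 0.7251 -0.16    0.052 ]
green box top at .042 [array([0.6269, 0.0613, 0.042 ]), array([0.6571, 0.1614, 0.042 ]), array([0.6135, 0.1756
[... 151 characters left out ...]
0.0009472822762979986)])
label two-view (array([0.49763473, 0.15541623, 0.07013794]), [np.float64(0.0010351967779509779), np.float64(0.0010351967779510297)])
[0.57611763 0.13218567 0.066     ] [0.49660003 0.15585982 0.069     ] 0.08302117010310751 -16.57943103812959
tool shift to pad [0.00277534 0.00024082 0.07084476] tool x angle 163.32390318984196
plate sides [0.53175925 0.0985195  0.014     ] [0.55726883 0.1839042  0.014     ]
loop etc lips ends [0.52245407 0.11924951 0.0265    ] [0.53789039 0.17091141 0.0265    ]
meter plate corners [ 0.39476883 -0.24513075  0.014     ] [ 0.4094424  -0.13404909  0.014     ] green [ 0.62268714 -0.2314121   0.052     ] [ 0.62519913 -0.167656    0.052     ]
```

Emit:
jog_arm([
  [0.001,0,0.015,0],
  [0.002,0,0.03,0],
  [0.002,0,0.042,0],
  [0.002,0,0.047,0],
  [0.002,0,0.05,0],
  [0.002,0,0.052,0],
  [0.002,0,0.054,0],
  [0.002,0,0.056,0],
  [0.002,0,0.058,0],
  [0.002,0,0.059,0],
  [0.002,0,0.059,0],
])

```text
time: 2.65
eef_pos: [0.576, 0.1316, 0.0762]
eef_rot: [-0.0, 0.145, 0.989, -0.0]
wrist_force: [-0.1, -0.6, 1.0]
gripper_width: -0.0
grip_force: 0.0
```

Emit:
jog_arm([
  [0,0,0.001,0],
  [0,0,0.002,0],
  [0,0,0.003,0],
  [0,0,0.003,0],
])

```text
time: 3.05
eef_pos: [0.576, 0.1316, 0.0731]
eef_rot: [-0.0, 0.145, 0.989, -0.0]
wrist_force: [0.1, 0.8, -0.0]
gripper_width: 0.0001
grip_force: 0.0
```

```bash
python3 - <<'E'
from h import *; import pickle
s=ctrl.read_state();a=camera('side')
print(s['eef_pos'],s['wrist_force'])
save('p1.png',cv2.resize(a[140:230,240:400],(800,450)))
E
```

```text
[0.57599657 0.13156022 0.07312386] [ 0.13353893  0.8448923  -0.00507564]
```

View pics/p1.png

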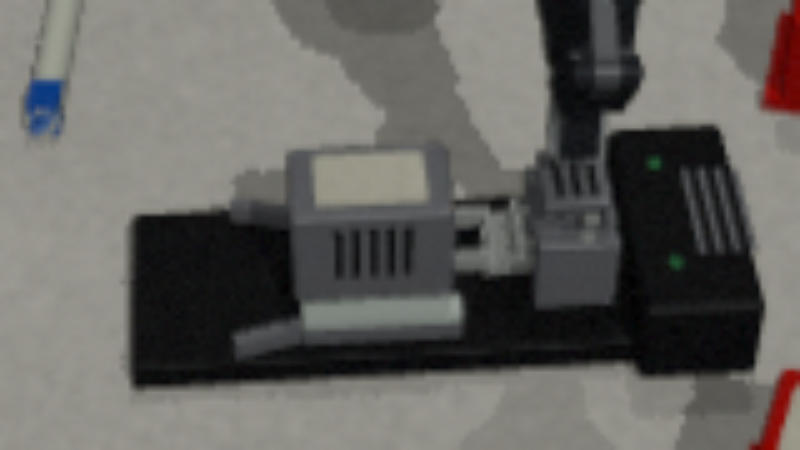

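The view shows the fingertips just above the pad (around 575,160) and not yet touching, with zero force. I'll keep going down.

Emit:
jog_arm([
  [0,0,0.001,0],
  [0,0,0.002,0],
  [0,0,0.003,0],
  [0,0,0.004,0],
  [0,0,0.004,0],
])

```text
time: 3.6
eef_pos: [0.576, 0.1316, 0.0691]
eef_rot: [-0.0, 0.145, 0.989, -0.0]
wrist_force: [0.2, 0.1, 0.6]
gripper_width: 0.0002
grip_force: 0.0
```

```bash
python3 - <<'E'
from h import *; import pickle
a=camera('side'); b=np.load('side0.npy')
d=np.abs(a[150:225,260:400].astype(int)-b[150:225,260:400]).max(2)
for r in range(0,75,4): print(''.join('#' if x>40 else '.' for x in d[r,::2]))
s=ctrl.read_state();print(s['wrist_force'],s['eef_pos'],s['joint_efforts'].round(2))
E
```

```text
...........................................##.########................
............................................#.#########...............
...........................######............#########................
.............................###.##..........########.................
.............................#######.........######...................
....................................###.......####....................
......................................................................
......................................................................
......................................................................
......................................................................
......................................................................
......................................................................
......................................................................
......................................................................
......................................................................
......................................................................
......................................................................
......................................................................
......................................................................
[-0.41542686  0.90843801 -0.09293033] [0.57604251 0.13156587 0.06917079] [ 0.000e+00 -5.799e+01  4.656e+01 -2.000e-02 -0.000e+00  0.000e+00]
```

Emit:
jog_arm([
  [0,0,0.001,0],
  [0,0,0.002,0],
  [0,0,0.003,0],
  [0,0,0.004,0],
  [0,0,0.004,0],
])

```text
time: 4.15
eef_pos: [0.576, 0.1316, 0.0651]
eef_rot: [-0.0, 0.145, 0.989, -0.0]
wrist_force: [-0.1, 0.5, -0.2]
gripper_width: 0.0002
grip_force: 0.0
```

```bash
python3 - <<'E'
from h import *
a=camera('side'); b=np.load('side0.npy'); m=camera_model('side')
p=ctrl.read_state()['eef_pos']
for z in (.048,.056,.066,.076): print(z,cv2.projectPoints(np.array([[p[0],p[1],z]]),np.array(m['rvec'],float),np.array(m['tvec'],float),np.array([[m['fx'],0,m['cx']],[0,m['fy'],m['cy']],[0,0,1.]]),None)[0].ravel())
w=camera('wrist')
save('p2.png',np.hstack([cv2.resize(a[140:220,320:400],(400,400),interpolation=cv2.INTER_CUBIC),cv2.resize(w[110:310,220:420],(400,400),interpolation=cv2.INTER_CUBIC)]))
E
```

```text
0.048 [353.37326783 181.90997012]
0.056 [353.56934722 179.04754258]
0.066 [353.81767047 175.42244288]
0.076 [354.06964981 171.74397052]
```

View pics/p2.png

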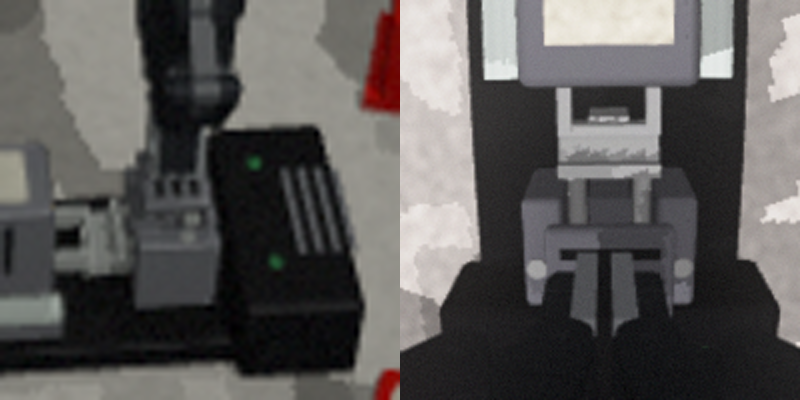

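The fingertips are now just at the pad top in the side view (178,172 in the crop). The shut tips must stand near the TCP height, so I'll continue gently.

Emit:
jog_arm([
  [0,0,0.001,0],
  [0,0,0.002,0],
  [0,0,0.003,0],
  [0,0,0.003,0],
])

```text
time: 4.65
eef_pos: [0.576, 0.1316, 0.0621]
eef_rot: [-0.0, 0.145, 0.989, -0.0]
wrist_force: [-0.3, -0.6, -0.6]
gripper_width: 0.0
grip_force: 0.0
```

Emit:
jog_arm([
  [0,0,0.001,0],
  [0,0,0.002,0],
  [0,0,0.002,0],
])

```text
time: 4.95
eef_pos: [0.5761, 0.1316, 0.0602]
eef_rot: [0.0, 0.145, 0.989, 0.0]
wrist_force: [-0.3, 0.1, -0.4]
gripper_width: 0.0001
grip_force: 0.0
```

```bash
python3 - <<'E'
from h import *
a=camera('side'); b=np.load('side0.npy')
d=np.abs(a[160:210,330:380].astype(int)-b[160:210,330:380]).max(2)
for r in range(0,40): print(160+r,''.join('#' if x>25 else '.' for x in d[r]))
s=ctrl.read_state();print(s['wrist_force'],s['joint_efforts'].round(2),s['time'])
E
```

```text
160 ...##..............####################...........
161 ....#..............###################............
162 ....##.............###################............
163 ......#............###################............
164 #..................##################.............
165 #..................#################..............
166 ##.................###############................
167 ###................#############..................
168 ###..##............############...................
169 ########...........###########....................
170 ########..........##..########....................
171 #########.........###.##.##.##....................
172 ##########........###.##.##.......................
173 ##########........##..##.##.......................
174 ###.#...#.........##.###.###......................
175 ##...................###..##......................
176 ###..................#.#..##.#....................
177 ..#...............................................
178 ..#...............................................
179 ..................................................

[... 509 characters left out ...]
........................................
190 ..................................................
191 ..................................................
192 ..................................................
193 ..................................................
194 ..................................................
195 ..................................................
196 ..................................................
197 ..................................................
198 ..................................................
199 ..................................................
[ 0.40637927 -0.66042144  0.47074964] [-0.000e+00 -5.811e+01  4.650e+01 -3.000e-02 -0.000e+00  0.000e+00] 5.0
```

Emit:
jog_arm([
  [0,0,0.001,0],
  [0,0,0.002,0],
  [0,0,0.003,0],
  [0,0,0.003,0],
])

```text
time: 5.4
eef_pos: [0.5762, 0.1316, 0.0574]
eef_rot: [0.0, 0.145, 0.989, 0.0]
wrist_force: [-1.1, -0.2, 3.5]
gripper_width: 0.0
grip_force: 1.8
```

Emit:
jog_arm([
  [0,0,0.001,0],
  [0,0,0.002,0],
  [0,0,0.002,0],
])

```text
time: 5.7
eef_pos: [0.5762, 0.1316, 0.0553]
eef_rot: [0.0, 0.145, 0.989, 0.0]
wrist_force: [-1.3, 0.3, 5.0]
gripper_width: -0.0002
grip_force: 2.0
```

Emit:
jog_arm([
  [0,0,0.001,0],
  [0,0,0.002,0],
  [0,0,0.003,0],
  [0,0,0.004,0],
  [0,0,0.004,0],
])

```text
time: 6.2
eef_pos: [0.5763, 0.1316, 0.0515]
eef_rot: [0.0, 0.145, 0.989, 0.0]
wrist_force: [-1.1, -0.3, 6.5]
gripper_width: -0.0
grip_force: 3.3
```

```bash
cat > lab.py <<'E'
from h import *
def label(im,box):
    x0,y0,x1,y1=box; c=im[y0:y1,x0:x1].astype(int)
    k=((c.min(2)>130)&(c[:,:,0]-c[:,:,2]>14)).astype(np.uint8)
    n,l,st,ce=cv2.connectedComponentsWithStats(k); i=1+np.argmax(st[1:,4]); return ce[i]+[x0,y0],st[i,4]
E
python3 - <<'E'
from lab import *
b=np.load('side0.npy'); print(label(b,(280,160,345,190)))
a=camera('side'); print(label(a,(280,160,345,190)));print(ctrl.read_state()['wrist_force'])
E
```

```text
(array([313.75568182, 175.23295455]), np.int32(176))
(array([301.30054645, 175.72677596]), np.int32(183))
[-1.12705634 -0.60613883  7.02988154]
```

Emit:
jog_arm([
  [0,0,-0.02,0],
  [0,0,-0.06,0],
  [0.01,0,-0.08,0],
  [0.05,0,-0.09,0],
  [0.09,0,-0.09,0],
  [0.109,0,-0.09,0],
  [0.109,0,-0.09,0],
  [0.109,0,-0.09,0],
  [0.109,0,-0.09,0],
], jaw=0)

```text
time: 7.15
eef_pos: [0.4723, 0.1627, 0.1409]
eef_rot: [-0.0, 0.145, 0.989, -0.0]
wrist_force: [0.3, -1.3, -0.9]
gripper_width: 0.0855
grip_force: 0.0
```

```bash
python3 - <<'E'
from lab import *
s=ctrl.read_state(); m=camera_model('wrist'); w=camera('wrist'); a=camera('side'); ms=camera_model('side')
l,n=label(w,(250,60,400,300)); l2,n2=label(a,(270,160,345,190)); print(l,n,l2,n2)
print(tri([ray(m,l,True),ray(ms,l2)]), onz(m,l,.069,True), s['eef_pos'],s['gripper_width'],s['wrist_force'])
save('w2.png',w)
E
```

```text
[322.74488889 207.87644444] 2250 [304.04918033 174.89344262] 122
(array([0.47616792, 0.16245641, 0.07016413]), [np.float64(0.004213292428315391), np.float64(0.004213292428315376)]) [0.47212019 0.1625848  0.069     ] [0.47225492 0.16266479 0.14090649] 0.08551580585708048 [ 0.28665505 -1.32693293 -0.88580908]
```

View pics/w2.png

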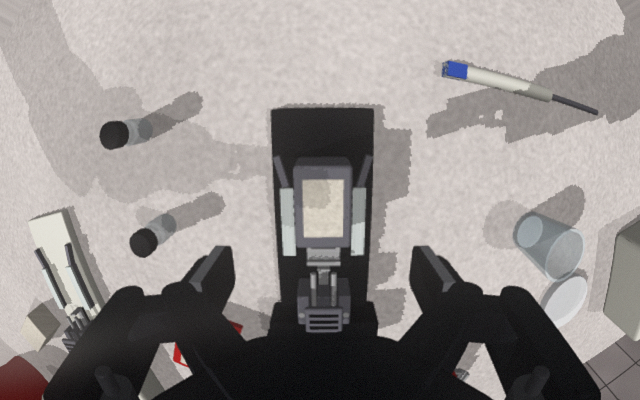

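The label is centred under the tool at (323,208), and the open fingertips appear at about (230,250) and (415,250). I'll work out where the open tips really stand.

```bash
python3 - <<'E'
from h import *
from scipy.spatial.transform import Rotation as Ro
s=ctrl.read_state(); m=camera_model('wrist'); w=camera('wrist')
q=s['eef_rot'];R=Ro.from_quat([q[1],q[2],q[3],q[0]])
for uv,y in [((233,249),-.0427),((413,249),.0427),((218,247),-.0427),((428,247),.0427)]:
    o,d=ray(m,uv,True); o=R.inv().apply(o-s['eef_pos']); d=R.inv().apply(d); k=(y-o[1])/d[1]; k2=(-y-o[1])/d[1]; print(uv,o.round(4),(o+k*d).round(4),(o+k2*d).round(4))
E
```

```text
(233, 249) [ 0.0689 -0.001  -0.1476] [ 0.008  -0.0427 -0.0186] [ 0.1326  0.0427 -0.2827]
(413, 249) [ 0.0689 -0.001  -0.1476] [ 0.0073  0.0427 -0.0171] [ 0.1277 -0.0427 -0.2722]
(218, 247) [ 0.0689 -0.001  -0.1476] [ 0.0179 -0.0427 -0.0382] [ 0.1223  0.0427 -0.2622]
(428, 247) [ 0.0689 -0.001  -0.1476] [ 0.0171  0.0427 -0.0365] [ 0.1183 -0.0427 -0.2537]
```

Emit:
jog_arm([
  [0,0,0.03,0],
  [0,0,0.06,0],
  [0,0,0.08,0],
  [0,0,0.095,0],
  [0,0,0.105,0],
  [0,0,0.112,0],
  [0,0,0.116,0],
  [0,0,0.116,0],
])

```text
time: 8.1
eef_pos: [0.4718, 0.1628, 0.0254]
eef_rot: [0.0, 0.145, 0.989, 0.0]
wrist_force: [0.1, -0.3, 0.4]
gripper_width: 0.0852
grip_force: 0.0
```

```bash
python3 - <<'E'
from lab import *
s=ctrl.read_state(); w=camera('wrist'); a=camera('side'); print(s['eef_pos'],s['wrist_force'])
save('g1.png',np.hstack([cv2.resize(a[120:220,240:380],(420,300),interpolation=cv2.INTER_CUBIC),cv2.resize(w[130:330,180:460],(380,300))]))
E
```

```text
[0.47178782 0.16283059 0.02535507] [ 0.12925661 -0.29621348  0.41169879]
```

View pics/g1.png

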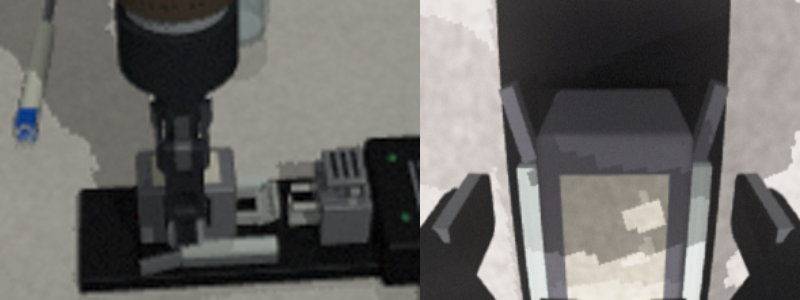

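The near fingertip sits at about (185,240) in the crop, beside the pack and above the lip. The pack is centred between the jaws, so I'll close gently.

Emit:
jog_arm([
  [0,0,0,0],
  [0,0,0,0],
  [0,0,0,0],
  [0,0,0,0],
  [0,0,0,0],
  [0,0,0,0],
  [0,0,0,0],
  [0,0,0,0],
], jaw=1, force=40)

```text
time: 9.0
eef_pos: [0.4719, 0.1629, 0.0257]
eef_rot: [0.0, 0.145, 0.989, 0.0]
wrist_force: [-0.3, -0.1, 4.9]
gripper_width: 0.0441
grip_force: 42.1
```

Emit:
jog_arm([
  [0,0,-0.0005,0],
  [0.004,0,-0.0005,0],
  [0.009,0,-0.0005,0],
  [0.014,0,-0.0005,0],
])

```text
time: 9.4
eef_pos: [0.4578, 0.1669, 0.0257]
eef_rot: [-0.0, 0.145, 0.989, -0.0]
wrist_force: [1.0, -0.6, 1.4]
gripper_width: 0.0436
grip_force: 41.8
```

Emit:
jog_arm([
  [0.006,0,0,0],
  [0.012,0,0,0],
  [0.018,0,0,0],
  [0.024,0,0,0],
  [0.03,0,0,0],
  [0.035,0,0,0],
  [0.035,0,0,0],
  [0.035,0,-0.01,0],
  [0.035,0,-0.03,0],
  [0.035,0,-0.06,0],
  [0.035,0,-0.09,0],
  [0.035,0,-0.11,0],
  [0.035,0,-0.11,0],
  [0.035,0,-0.11,0],
])

```text
time: 10.8
eef_pos: [0.4247, 0.1768, 0.1353]
eef_rot: [-0.0, 0.145, 0.989, -0.0]
wrist_force: [-0.3, -0.4, -3.4]
gripper_width: 0.0437
grip_force: 41.6
```

```bash
python3 - <<'E'
from lab import *
from scipy.spatial.transform import Rotation as Ro
s=ctrl.read_state(); m=camera_model('wrist'); w=camera('wrist'); a=camera('side')
l,n=label(w,(200,60,450,300)); q=s['eef_rot'];R=Ro.from_quat([q[1],q[2],q[3],q[0]])
o,d=ray(m,l,True); o=R.inv().apply(o-s['eef_pos']); d=R.inv().apply(d)
z=.0257-.069; p=o+d*(z-o[2])/d[2]
print(l,n,p,s['eef_pos'],s['wrist_force'],s['grip_force'])
save('c.png',np.hstack([a,w]))
# meter from side: bright/greyscale lip points unobstructed now? 
E
```

```text
[302.07142857 284.98809524] 84 [ 0.00447713 -0.00859601 -0.0433    ] [0.42470491 0.1767913  0.13527023] [-0.29396341 -0.39398913 -3.42127672] 41.620856523513794
```

Emit:
jog_arm([
  [-0.01,-0.013,-0.03,0],
  [-0.03,-0.038,-0.06,0],
  [-0.055,-0.069,-0.08,-0.02],
  [-0.08,-0.1,-0.085,-0.05],
  [-0.105,-0.132,-0.085,-0.08],
  [-0.13,-0.163,-0.085,-0.11],
  [-0.155,-0.194,-0.085,-0.14],
  [-0.18,-0.225,-0.085,-0.169],
  [-0.205,-0.257,-0.085,-0.169],
  [-0.23,-0.288,-0.085,-0.169],
  [-0.25,-0.313,-0.085,-0.169],
  [-0.262,-0.328,-0.085,-0.169],
  [-0.267,-0.334,-0.085,-0.169],
  [-0.267,-0.334,-0.085,-0.169],
  [-0.267,-0.334,-0.085,-0.169],
])

```text
time: 12.4
eef_pos: [0.5844, -0.2189, 0.2202]
eef_rot: [-0.001, 0.061, 0.998, 0.0]
wrist_force: [-0.0, 0.3, -3.3]
gripper_width: 0.0436
grip_force: 42.2
```

```bash
python3 - <<'E'
from lab import *; import pickle
s=ctrl.read_state(); m=camera_model('wrist'); w=camera('wrist'); pickle.dump((s,m,w),open('w3.pkl','wb'))
print(s['eef_pos'],s['eef_rot'],s['wrist_force'])
save('w3.png',cv2.resize(w[0:300,140:540],(800,600),interpolation=cv2.INTER_CUBIC))
E
```

```text
[ 0.58441482 -0.21885695  0.22022558] [-5.66080403e-04  6.06693536e-02  9.98157712e-01  3.01733449e-04] [-0.04484755  0.34746698 -3.33882937]
```

View pics/w3.png

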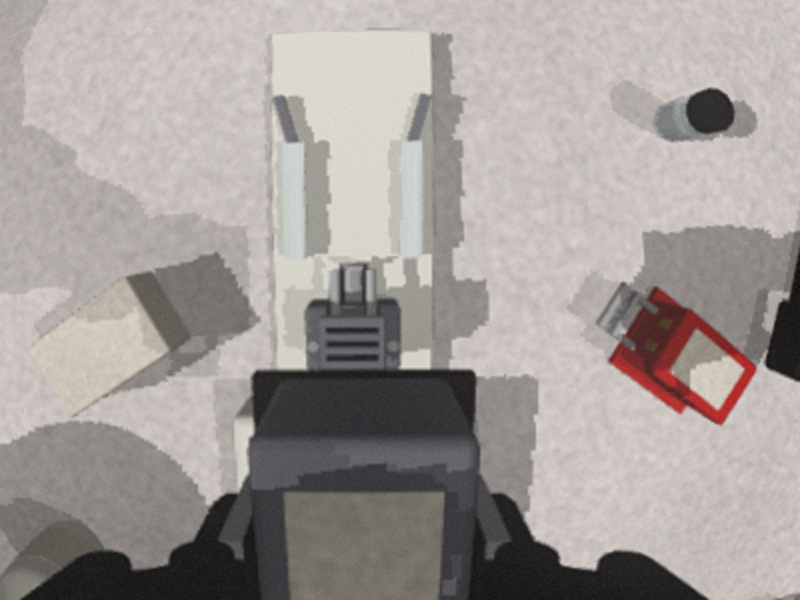

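The meter rail is clear in view. Its lips' inner edges are at x=305 and 402, with starts at y=140 and ends at y=257. The plate's rear corners are at (273,33) and (432,33), and the held pack is square with its foot edge at y=372.

```bash
python3 - <<'E'
from h import *; import pickle
from scipy.spatial.transform import Rotation as Ro
s,m,w=pickle.load(open('w3.pkl','rb'))
q=s['eef_rot'];R=Ro.from_quat([q[1],q[2],q[3],q[0]]); T=s['eef_pos']
f=lambda x,y,z:R.inv().apply(onz(m,(x/2+140,y/2),z,True)-T)
# sub-pixel: gradient profiles across lips, at several rows (crop rows 150..250)
g=cv2.cvtColor(w,cv2.COLOR_RGB2GRAY).astype(int)
for (a,b,z,n) in [((273,33),(432,33),.014,'rear'),((305,142),(402,141),.0265,'lipstart in'),((305,257),(402,257),.0265,'lipend in'),((283,142),(425,141),.0265,'lipstart out'),((281,257),(427,257),.0265,'lipend out'),((308,327),(398,327),.050,'block')]:
    A,B=f(*a,z),f(*b,z); print(n,A.round(4),B.round(4),'mid',((A+B)/2).round(4),'width',round(B[1]-A[1],4))
for r in (75,85,95,105,115,122): print(r,g[r,276:300],g[r,336:360])
mid=f(364,372,.22-.0117+.007); print('pack foot rear mid in tool',mid, f(255,372,.2155),f(475,372,.2155))
print('world of plate rear mid',onz(m,(352.5/2+140,33/2),.014,True))
# second view: height of lip start from side image (initial), inner/outer corners
M=pickle.load(open('side0.pkl','rb'))
for nm,sv,wv in [('lipL start',(87/1.724+320,138/2.308+270),(425,141)),('lipL end',(163/1.724+320,118/2.308+270),(427,257)),('plate L',(8/1.724+320,155/2.308+270),(432,33))]:
    print(nm,tri([ray(M,sv),ray(m,(wv[0]/2+140,wv[1]/2),True)]))
E
```

```text
rear [ 0.1856 -0.0525  0.2064] [0.185  0.0382 0.2065] mid [ 0.1853 -0.0071  0.2064] width 0.0907
lipstart in [ 0.1169 -0.0325  0.1938] [0.1173 0.0201 0.1939] mid [ 0.1171 -0.0062  0.1939] width 0.0526
lipend in [ 0.053  -0.0328  0.1938] [0.0529 0.0204 0.1938] mid [ 0.053  -0.0062  0.1938] width 0.0532
lipstart out [ 0.1173 -0.0445  0.1938] [0.1176 0.0326 0.1939] mid [ 0.1174 -0.006   0.1939] width 0.0772
lipend out [ 0.0533 -0.0461  0.1938] [0.0531 0.0341 0.1938] mid [ 0.0532 -0.006   0.1938] width 0.0802
block [ 0.0177 -0.0296  0.1702] [0.0176 0.0172 0.1703] mid [ 0.0177 -0.0062  0.1702] width 0.0468
75 [200 210 202 192 193 202 206 208 208 209 208 207 209 210 206 205 163 155
 157 158 160 157 158 157] [190 193 192 191 192 205 207 211 207 209 207 212 207 205 204 170 159 156
 160 157 150 143 143 142]
85 [196 194 191 192 194 200 206 206 207 206 207 206 209 209 205 197 154 153
 156 158 159 156 157 158] [190 190 186 194 205 204 205 207 211 210 207 214 210 203 194 171 158 153
 157 155 139 145 144 145]
95 [179 209 211 191 191 201 203 202 204 207 209 205 211 210 205 187 160 157
 157 158 155 
[... 606 characters left out ...]
155 154 154] [189 190 185 179 199 207 203 204 209 207 207 207 207 202 194 170 161 153
 155 156 150 141 140 139]
pack foot rear mid in tool [ 0.03280893 -0.00068492  0.0049635 ] [ 0.03291182 -0.02851147  0.00474877] [0.03293978 0.02768228 0.00477879]
world of plate rear mid [ 0.40058927 -0.20340371  0.014     ]
lipL start (array([ 0.47327883, -0.17417864,  0.02857519]), [np.float64(0.0023839843897382933), np.float64(0.0023839843897382426)])
lipL end (array([ 0.54056538, -0.18424057,  0.03373858]), [np.float64(0.007434104692481744), np.float64(0.007434104692481805)])
plate L (array([ 0.40492668, -0.15754261,  0.01605052]), [np.float64(0.0013886370028619792), np.float64(0.0013886370028619822)])
```

Emit:
jog_arm([
  [0.02,-0.002,0,0],
  [0.055,-0.004,0,0],
  [0.095,-0.006,0,0],
  [0.13,-0.006,0,0],
  [0.15,-0.006,0,0],
  [0.158,-0.006,0.02,0],
  [0.158,-0.006,0.05,0],
  [0.158,-0.006,0.09,0],
  [0.158,-0.006,0.13,0],
  [0.158,-0.006,0.16,0],
  [0.158,-0.006,0.175,0],
  [0.158,-0.006,0.183,0],
  [0.158,-0.006,0.186,0],
  [0.158,-0.006,0.186,0],
])

```text
time: 13.85
eef_pos: [0.4278, -0.2065, 0.0359]
eef_rot: [0.001, 0.061, 0.998, -0.0]
wrist_force: [-0.2, -0.1, -2.4]
gripper_width: 0.0436
grip_force: 42.1
```

Emit:
jog_arm([
  [0,0,0.002,0],
  [0,0,0.004,0],
  [0,0,0.006,0],
  [0,0,0.0075,0],
  [0,0,0.0075,0],
])

```text
time: 14.35
eef_pos: [0.4271, -0.2064, 0.0271]
eef_rot: [-0.0, 0.061, 0.998, 0.0]
wrist_force: [0.4, 0.5, -2.8]
gripper_width: 0.0433
grip_force: 42.1
```

Emit:
jog_arm([
  [0,0,0.001,0],
  [-0.004,0,0.001,0],
  [-0.008,0,0.001,0],
  [-0.012,0,0.001,0],
  [-0.016,0,0.001,0],
  [-0.02,0,0.001,0],
])

```text
time: 14.95
eef_pos: [0.4475, -0.2089, 0.0263]
eef_rot: [-0.0, 0.061, 0.998, 0.0]
wrist_force: [-0.1, -0.1, -3.5]
gripper_width: 0.0436
grip_force: 42.1
```

Emit:
jog_arm([
  [-0.004,0,0,0],
  [-0.008,0,0,0],
  [-0.012,0,0,0],
  [-0.016,0,0,0],
  [-0.018,0,0,0],
])

```text
time: 15.45
eef_pos: [0.4653, -0.2111, 0.0263]
eef_rot: [0.0, 0.061, 0.998, 0.0]
wrist_force: [0.2, -1.0, -2.5]
gripper_width: 0.0436
grip_force: 42.1
```

Emit:
jog_arm([
  [-0.002,0,0,0],
  [-0.004,0,0,0],
  [-0.006,0,0,0],
])

```text
time: 15.75
eef_pos: [0.4709, -0.2118, 0.0263]
eef_rot: [-0.0, 0.061, 0.998, -0.0]
wrist_force: [-0.1, 0.2, -2.2]
gripper_width: 0.0437
grip_force: 42.1
```

Emit:
jog_arm([
  [-0.002,0,0,0],
  [-0.004,0,0,0],
  [-0.006,0,0,0],
])

```text
time: 16.05
eef_pos: [0.4761, -0.2124, 0.0261]
eef_rot: [-0.001, 0.061, 0.998, 0.0]
wrist_force: [-6.2, 1.4, 0.7]
gripper_width: 0.0435
grip_force: 42.4
```

Emit:
jog_arm([
  [-0.001,0,0,0],
  [-0.002,0,0,0],
  [-0.003,0,0,0],
])

```text
time: 16.35
eef_pos: [0.4788, -0.2127, 0.0261]
eef_rot: [-0.001, 0.061, 0.998, 0.0]
wrist_force: [-7.3, 1.0, 0.2]
gripper_width: 0.0434
grip_force: 42.5
```

Emit:
jog_arm([
  [-0.001,0,0,0],
  [-0.002,0,0,0],
  [-0.003,0,0,0],
])

```text
time: 16.65
eef_pos: [0.4816, -0.213, 0.0262]
eef_rot: [-0.001, 0.061, 0.998, 0.0]
wrist_force: [-8.5, 0.4, 1.5]
gripper_width: 0.0437
grip_force: 42.6
```

Emit:
jog_arm([
  [-0.001,0,0,0],
  [-0.002,0,0,0],
  [-0.002,0,0,0],
])

```text
time: 16.95
eef_pos: [0.4834, -0.2132, 0.0262]
eef_rot: [-0.001, 0.061, 0.998, 0.0]
wrist_force: [-8.0, 1.6, 1.9]
gripper_width: 0.0435
grip_force: 42.7
```

Emit:
jog_arm([
  [-0.001,0,0,0],
  [-0.0015,0,0,0],
  [-0.0015,0,0,0],
])

```text
time: 17.25
eef_pos: [0.4848, -0.2134, 0.0261]
eef_rot: [-0.002, 0.061, 0.998, 0.0]
wrist_force: [-8.1, 1.3, 1.4]
gripper_width: 0.0439
grip_force: 42.7
```

Emit:
jog_arm([
  [-0.001,0,0,0],
  [-0.0015,0,0,0],
  [-0.0015,0,0,0],
])

```text
time: 17.55
eef_pos: [0.4872, -0.2137, 0.0264]
eef_rot: [-0.001, 0.061, 0.998, 0.0]
wrist_force: [-4.7, 0.6, 0.6]
gripper_width: 0.0433
grip_force: 42.7
```

Emit:
jog_arm([
  [-0.0005,0,0,0],
  [-0.001,0,0,0],
  [-0.001,0,0,0],
])

```text
time: 17.85
eef_pos: [0.4882, -0.2139, 0.0261]
eef_rot: [-0.001, 0.061, 0.998, 0.0]
wrist_force: [-4.2, 0.8, -1.9]
gripper_width: 0.0437
grip_force: 42.3
```

Emit:
jog_arm([
  [-0.0005,0,0,0],
  [-0.001,0,0,0],
  [-0.001,0,0,0],
])

```text
time: 18.15
eef_pos: [0.4891, -0.214, 0.0259]
eef_rot: [-0.001, 0.061, 0.998, 0.0]
wrist_force: [-5.5, 1.2, -2.2]
gripper_width: 0.0434
grip_force: 42.3
```

Emit:
jog_arm([
  [-0.0005,0,0,0],
  [-0.001,0,0,0],
  [-0.001,0,0,0],
])

```text
time: 18.45
eef_pos: [0.4901, -0.2141, 0.0259]
eef_rot: [-0.001, 0.061, 0.998, 0.0]
wrist_force: [-5.9, 0.8, -2.1]
gripper_width: 0.0436
grip_force: 42.3
```

Emit:
jog_arm([
  [0.001,0,0,0],
  [0.002,0,0,0],
  [0.003,0,0,0],
  [0.003,0,0,0],
])

```text
time: 18.85
eef_pos: [0.4881, -0.2139, 0.026]
eef_rot: [0.0, 0.061, 0.998, 0.0]
wrist_force: [1.4, -0.3, -7.2]
gripper_width: 0.0432
grip_force: 41.8
```

Emit:
jog_arm([
  [-0.001,0,0,0],
  [-0.001,0,0,0],
])

```text
time: 19.05
eef_pos: [0.4882, -0.2138, 0.0261]
eef_rot: [-0.001, 0.061, 0.998, 0.0]
wrist_force: [-4.3, 0.7, -3.0]
gripper_width: 0.0432
grip_force: 42.2
```

Emit:
jog_arm([
  [0,0,0,0],
  [0,0,0,0],
  [0,0,0,0],
  [0,0,0,0],
  [0,0,0,0],
  [0,0,0,0],
  [0,0,-0.01,0],
  [0,0,-0.03,0],
  [0,0,-0.06,0],
  [0,0,-0.1,0],
  [0,0,-0.14,0],
  [-0.03,0,-0.16,0],
  [-0.07,0,-0.16,0],
  [-0.09,0,-0.16,0],
  [-0.09,0,-0.16,0],
  [-0.09,0,-0.16,0],
], jaw=0)

```text
time: 20.65
eef_pos: [0.5779, -0.2248, 0.1863]
eef_rot: [-0.0, 0.061, 0.998, 0.0]
wrist_force: [-0.0, 1.3, 1.2]
gripper_width: 0.0853
grip_force: 0.0
```

```bash
python3 - <<'E'
from lab import *
s=ctrl.read_state(); m=camera_model('wrist'); w=camera('wrist'); a=camera('side')
l,n=label(w,(220,60,420,300)); print(l,n,onz(m,l,.069,True),s['eef_pos'],s['wrist_force'],s['time'])
save('f.png',np.hstack([cv2.resize(a[250:400,310:550],(400,250)),cv2.resize(w[:,100:540],(400,364))[:250]])); 
E
```

```text
[321.79475739  90.33296152] 1793 [ 0.4892958 -0.2146833  0.069    ] [ 0.57794292 -0.22478384  0.18632875] [-0.00316263  1.31732767  1.17188891] 20.65
```

View pics/f.png

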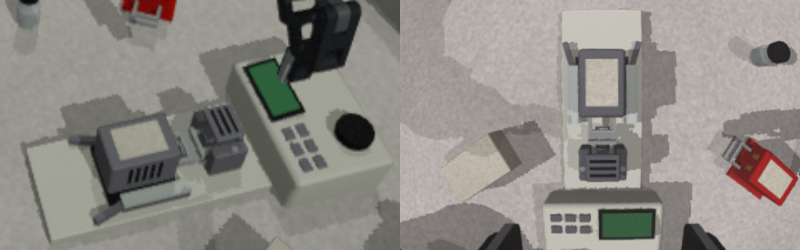

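The pack sits at x≈0.489, where I left it against the plunger, with its loop in the end block and the arm clear. It is holding by itself.

```bash
python3 -c "
from station import ctrl
print(ctrl.hand_in())"
```

```text
the job is handed in; nothing more can be done
None
```

The pack came off the charger by a press on its catch pad and is latched in the photometer: it resisted a light pull back and stayed put once released. The arm is clear, and the job was handed in at about 21 s, with the verdict not shown.

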